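Draw the orange foam gauge from its case and stand it on the test panel

TASK

The hand gauges sit in tight cutouts in the open instrument case. Ease the one with the orange head up out of its cutout and stand it upright, without dropping it, wholly inside the ring printed on the test panel, then let go. Leave the blue and green gauges seated in the case.

Things in the scene. Friction and masses are not known exactly. Their poses are not given: they have to be found in the camera images.
- orange_gauge_mid (a point): Gauge to move, ORANGE head: its centre, 57.5 mm above the foot. Upright (z up), 115 mm tall, 140-280 g. Lower 65 mm: round aluminium barrel, 40 mm diameter, flat foot. Upper 50 mm: flat-sided head, centred 32.5 mm above this point, 24 mm thick along the gauge's x (grip across this), 34 mm wide along its y. Starts in one of the case's three cutouts; pull straight up, with small wiggles
- ring (a point): Centre of the black printed ring, 85 mm outer diameter, on the white top face of the test panel (yellow rigid foam board, 200 by 240 mm, 40 mm thick, fixed flat on the table, left or right of the case). The point is on the top face, z up. A loose jar (66 mm wide, 103 mm tall) and brown chip block (75 mm wide, 52 mm tall) stand 160-220 mm from it on the panel's far (+x) side
- blue_gauge_mid (a point): Same kind of gauge, BLUE head, in another cutout: its centre, half-way up; it stays there. The black case is fixed, 162 by 302 mm, its grey foam's top 68 mm above the table, its lid folded back flat on the gauges' +x side, under 30 mm high. The three cutouts lie in a row along the gauges' y, 85 mm apart, 55 mm deep, so 60 mm of each gauge sticks out
- green_gauge_mid (a point): Same kind of gauge, GREEN head, in another cutout: its centre, half-way up; it stays there. In each cutout (1.5 mm play) two sprung pads pinch the barrel from the gauge's +x and -x sides: a straight pull takes about 8 to 20 N, a little less while the gauge is being twisted to and fro; the gauge is free once raised 55 mm
Mind the look-alikes: they are no part of the job. Leave any white look-alike of the part that bears orange_gauge_mid alone.

How it is judged:
On the way:
1. the orange gauge has been drawn right out of its cutout: its foot is above the case's foam (height (world z) of orange_gauge_mid above 0.13 m), for 0.1 s.
At the end, for the whole second after the job is handed in: The orange gauge stands released and at rest on the panel, upright within 11 degrees, its axis within 22 mm of the ring's centre (foot inside the ring); the blue and green gauges are within 12 mm of where they were, seated in the case (horizontal distance between orange_gauge_mid and ring below 0.022 m and z of orange_gauge_mid in the frame of ring between 0.05 and 0.066 m and angle between orange_gauge_mid's own z axis and vertical below 0.2 rad and linear speed of orange_gauge below 0.02 m/s and distance of each of blue_gauge_mid, green_gauge_mid from where it was at the start of the episode below 0.012 m); the robot touches nothing.
It fails at once if the orange gauge is dropped (falls free by more than about 15 mm) or thrown (linear speed of orange_gauge above 0.55 m/s and contact force between orange_gauge and the fingers below 0.1 N).
It fails at once if the blue gauge is disturbed in its cutout (distance of blue_gauge_mid from where it was at the start of the episode above 0.012 m).
It fails at once if the green gauge is disturbed in its cutout (distance of green_gauge_mid from where it was at the start of the episode above 0.012 m).
It also fails if it takes over 46 s, if anything falls off the work surface, if the arm or the gripper's body presses on something with over 40 N, if the wrist force passes 120 N, or if a joint passes its speed limit or range.

ROBOT

A 6-joint arm with a two-finger parallel gripper is mounted at the origin on the work surface. World frame = base frame: x ahead of the robot, y to its left, z up, the work surface at z = 0. Lengths are in m, angles in rad, forces in N, time in s.
With the tool pointing down it reaches from about 0.4 to 0.825 m from the base axis. Payload 7 kg.
Tool frame: the origin (TCP) lies midway between the tips of the shut fingers; the grasp point (between the pads) lies 19 mm behind it (arm.hold_point_z is the distance from the TCP to the grasp point, in m); z points along the fingers, x is the direction in which the jaws open and shut, and the axes are right-handed (so a half turn about z gives the same grasp; the last joint's range is limited). The gripper opens to 88 mm and grips with 3 to 60 N. Pads are 19 mm wide; open, the fingers measure 130 mm over their backs; the gripper's body (78 mm by 193 mm) begins 47 mm behind the grasp point.
Start: joints at [-1.041, 0.359, 0.012, 0, -1.224, -0.288], TCP at [0.162, -0.655, 0.192] pointing down, gripper open.
Joint ranges: [-3.07, 3.07], [-1.43, 2.12], [-1.02, 1.25], [-3.03, 1.67], [-3.05, -0], [-3.03, 3.03]. Speed limits (rad/s): [2.39, 2.39, 3.01, 3.14, 3.14, 3.14].

INTERFACE

Orientations are given as [roll, pitch, yaw] about the fixed x, y, z axes, in that order (R = Rz(yaw) Ry(pitch) Rx(roll)).
In Python, from station import readout, viewer, job, arm gives the robot as it stands.
- The arm moves only by the tool apply_moves, never from a script. Its argument "deltas" is text: rows parted by semicolons, each of 4 numbers parted by spaces: the shift along the tool's x, y, z in cm, then the turn about the tool's z in rad. A call has 1 to 10 rows; each row shifts and turns the commanded pose from where the row before left it, along the tool's axes as they then stand; what a row does not reach is not made up. A row lasts 1/8 s, in which the tool goes at most 62.5 mm and 10.7 degrees, less where a joint would pass 70% of its speed; a pose out of reach is approached as far as the arm can. A call is refused whole if a number of a shift passes 6.25 or a number of a turn 0.188, either way. A call with a gripper value outside its range is refused whole. "gripper" is the closure, from -1 (fully open) to 1 (shut), so that 0 is half open, set as the call begins (left out, the last holds). The fingers move at their own pace and stop on an object; "squeeze" is the grip in N (left out, the last holds). Time passes only in rows, so rows that do not move let the fingers close. It gives the time, the measured TCP pose, the force and the opening at its end, in the units of the state.
- readout.get_state(): the state, without advancing time (a new reading comes with each control period).
- viewer.grab_frame(name): name is "scene" or "top" or "wrist"; returns a dict with "image" (384x512x3 uint8, red, green, blue), "camera_matrix" (3x3 intrinsics, pixels), "k1" (the pictures are not rectified: a ray, as slopes to the right and down, at radius r is drawn at 1 + k1 r^2 times it, then the intrinsics apply), "cam_to_world" (4x4, takes a point from camera to world coordinates). Camera axes: x right, y up, looking along -z (the intrinsics and any distortion apply to the point x, -y, -z); pixel columns grow to the right and rows downward; lengths in m; the calibration is good to about 2 mm. A picture is of the moment at which its call begins. There is no depth.
- job.job_done(): hands the job in, once; it reports no verdict.
Trained networks look in the newest picture that a camera, given by its name, has taken for a name from the list of things; names that differ only in an ending like _2 or _b are one class to them, and where a whole thing is asked for, a point or a joint stands for the part that bears it (a point fixed in the world has none). Each returns a list of dicts, best first, with "conf" (0 to 1); they miss things now and then, are a little off and sometimes report something else, mostly with a low value. They report only what shows in the picture. A call takes as long as a camera call. They do not tell look-alikes from the thing itself.
- viewer.silhouettes(camera, query): "region" (384x512 bool, what is visible of it) and "extent" ([left, top, width, height] in pixels, round what is visible of it).
The state is a dict: "t": time; "q": joint angles; "qd": joint speeds; "joint_efforts": joint torques, N m; "eef_pos": TCP position; "ee_rot": TCP orientation; "force": force on the tool from outside, world axes, zero at the start; "moment": the same for the moment, N m; "width": finger opening in m.
Only numpy, scipy, OpenCV 4.12 (cv2) and the standard library are available. Lean on these libraries where they do the work, as an engineer would, in place of code of your own. Each camera call takes 0.05 s, during which the arm holds its last target.

## Working session

There is one attempt and no reset: what is moved stays moved. The work goes in short steps, Python scripts to look and compute and a tool call to move; the robot and the scene stay as the last step left them, time stands still between calls to the robot, and variables do not carry over. Pictures are saved under pics/ and viewed, and the job is handed in when it is done.

Besides the shell and the picture viewer there is one more tool, called after "Emit:" in YAML: its name, and indented under it one key for each argument. apply_moves: Moves the arm, as the interface text tells. Its arguments: {"type":"object","properties":{"deltas":{"type":"string"},"gripper":{"type":"number"},"squeeze":{"type":"number"}},"required":["deltas"]}

```bash
mkdir -p pics
cat > h.py <<'E'
import numpy as np, cv2
from station import readout, viewer, job, arm
def save(n,f): cv2.imwrite('pics/'+n+'.png', f['image'][:,:,::-1])
def ray(f,u,v):
    K=np.array(f['camera_matrix']);k1=f['k1'];k1=float(np.ravel(k1)[0])
    d=np.array([(u-K[0,2])/K[0,0],(v-K[1,2])/K[1,1]]);s=d.copy()
    for _ in range(50): s=d/(1+k1*(s@s))
    T=np.array(f['cam_to_world']);return T[:3,3],T[:3,:3]@np.array([s[0],-s[1],-1])
def atz(f,u,v,z):
    o,d=ray(f,u,v);return o+d*(z-o[2])/d[2]
def proj(f,p):
    T=np.array(f['cam_to_world']);c=T[:3,:3].T@(np.asarray(p)-T[:3,3])
    s=np.array([c[0],-c[1]])/(-c[2]);s=s*(1+float(np.ravel(f['k1'])[0])*(s@s));K=np.array(f['camera_matrix'])
    return np.array([K[0,0]*s[0]+K[0,2],K[1,1]*s[1]+K[1,2]])
E
python3 - <<'E'
from h import *
import pickle
F={}
print(readout.get_state())
for n in ['scene','top','wrist']:
    f=viewer.grab_frame(n);save(n+'0',f);F[n]=f
    print(n,np.round(f['cam_to_world'],3).tolist(),f['k1'])
    for q in ['orange_gauge_mid','blue_gauge_mid','green_gauge_mid','ring']:
        try: print(n,q,[(round(r['conf'],2),[int(x) for x in r['extent']]) for r in viewer.silhouettes(n,q)])
        except Exception as e: print(n,q,e)
pickle.dump(F,open('f0.pkl','wb'))
E
```

```text
{'t': 0.0, 'q': array([-1.04089466e+00,  3.59382156e-01,  1.10396978e-02, -3.50786552e-04,
       -1.22414504e+00, -2.88107719e-01]), 'qd': array([-1.06937119e-03, -1.05397208e-05, -1.35902172e-03,  3.01126820e-04,
       -1.30771655e-03,  3.48791317e-05]), 'joint_efforts': array([ 5.82205957e-04, -5.82716095e+01,  2.93052542e+01,  6.99717119e+00,
        6.86562998e-03, -1.21841044e-04]), 'eef_pos': array([ 0.16145235, -0.65481265,  0.19091738]), 'ee_rot': array([-3.14142825e+00, -1.71516859e-03,  1.81247068e+00]), 'force': array([ 0.65383005, -0.29604516, -0.0715856 ]), 'moment': array([-0.03217931,  0.00934882, -0.00220958]), 'width': 0.08776066332290478}
scene [[0.189, -0.809, 0.557, 1.136], [0.982, 0.156, -0.107, -0.216], [0.0, 0.567, 0.824, 0.942], [0.0, 0.0, 0.0, 1.0]] 0.026223098065690786
scene orange_gauge_mid [(0.9, [96, 180, 21, 34]), (0.82, [98, 236, 25, 35]), (0.75, [75, 207, 32, 35]), (0.74, [152, 187, 17, 24])]
scene blue_gauge_mid [(0.54, [179, 175, 19, 26]), (0.52, [309, 143, 100, 68])]
scene green_gauge_mid [(0.73, [213, 168, 15, 25])]
scene ring [(0.77, [310, 144, 97, 71])]
top [[0.008, 0.999, -0.04, 0.495], [-0.999, 0.007, -0.032, -0.126], [-0.031, 0.04, 0.999, 1.136], [0.0, 0.0, 0.0, 1.0]] -0.014284665524102036
top orange_gauge_mid [(0.56, [374, 215, 26, 12]), (0.53, [371, 155, 19, 15]), (0.44, [331, 189, 18, 14])]
top blue_gauge_mid [(0.47, [301, 199, 19, 11])]
top green_gauge_mid [(0.41, [274, 202, 18, 11])]
top ring [(0.91, [117, 171, 81, 65]), (0.18, [304, 198, 19, 15])]
wrist [[-0.239, -0.928, -0.287, 0.084], [0.971, -0.228, -0.071, -0.674], [0.0, -0.295, 0.955, 0.384], [0.0, 0.0, 0.0, 1.0]] -0.06146307558530771
wrist orange_gauge_mid []
wrist blue_gauge_mid []
wrist green_gauge_mid []
wrist ring []
```

Run:
```python
import cv2
s=cv2.imread('pics/scene0.png');t=cv2.imread('pics/top0.png')
cv2.imwrite('pics/c1.png',cv2.resize(s[130:330,50:270],None,fx=3,fy=3,interpolation=cv2.INTER_CUBIC)[:600])
cv2.imwrite('pics/c2.png',cv2.resize(t[130:270,240:420],None,fx=4,fy=4,interpolation=cv2.INTER_CUBIC))
```

```text
(no output)
```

View pics/scene0.png

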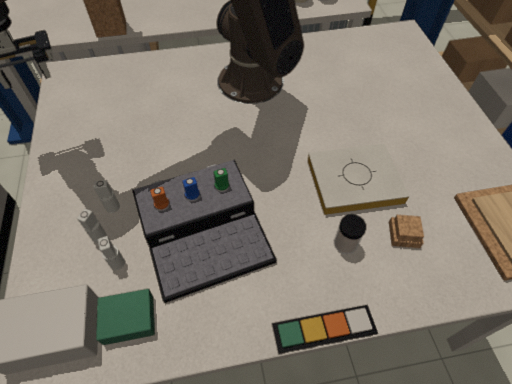

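View pics/top0.png

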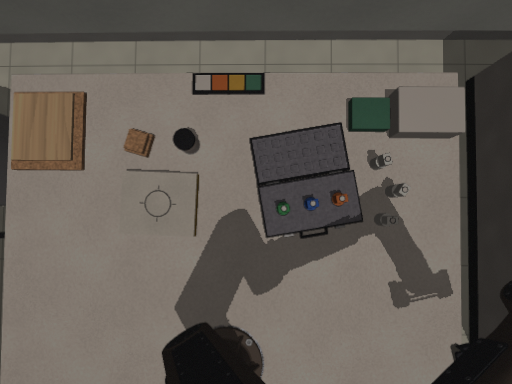

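View pics/c1.png

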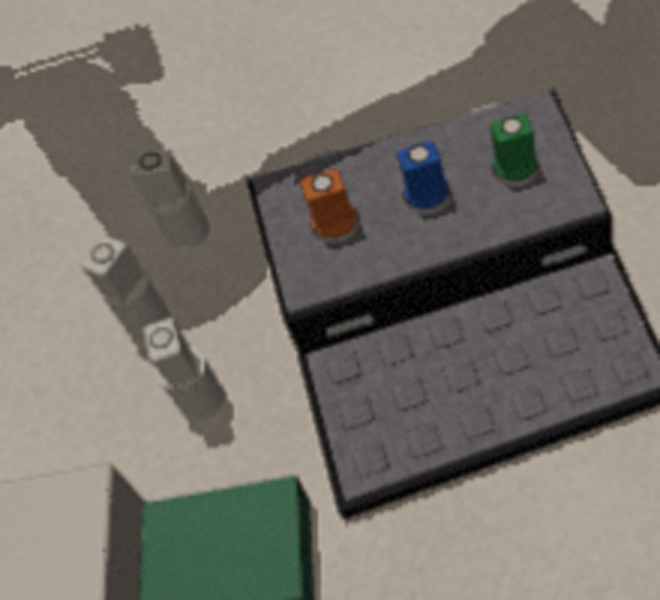

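View pics/c2.png

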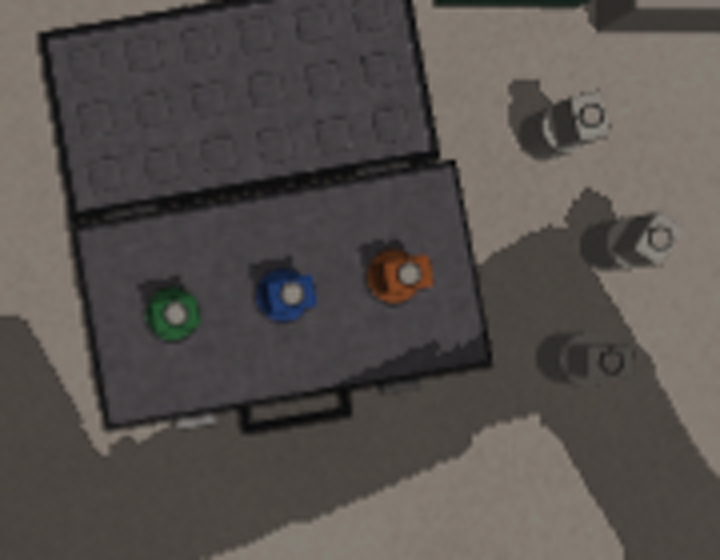

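The orange-headed gauge is at about scene (158,198) and top (341,198). It is the only gauge with an orange head, and it sits in the cutout at the case's -y end. The three white or grey look-alikes stand loose on the table at scene (105,195), (90,222) and (108,250). The ring is at scene (357,174) and top (158,203). Next I'll measure positions.

Run:
```python
from h import *
import pickle
F=pickle.load(open('f0.pkl','rb'))
s,t=F['scene'],F['top']
def S(x,y): return 50+x/3-.33,130+y/3-.33
def T(x,y): return 240+x/4-.375,130+y/4-.375
def tri(a,b):
    o1,d1=ray(s,*a);o2,d2=ray(t,*b)
    A=np.c_[d1,-d2];k=np.linalg.lstsq(A,o2-o1,rcond=None)[0]
    p,q=o1+k[0]*d1,o2+k[1]*d2
    return (p+q)/2,np.linalg.norm(p-q)
P={}
for n,a,b in [('orange',(322,184),(409,274)),('blue',(419,154),(292,293)),('green',(512,126),(175,314)),('w1',(150,160),(610,361)),('w2',(103,253),(659,238)),('w3',(160,338),(591,117))]:
    A,B=S(*a),T(*b);h=.128 if n[0]!='w' else .115
    print(n,'tri',np.round(tri(A,B),4) if 0 else (np.round(tri(A,B)[0],4),round(tri(A,B)[1],4)),'scene',np.round(atz(s,*A,h),4),'top',np.round(atz(t,*B,h),4))
    P[n]=(atz(s,*A,h)+atz(t,*B,h))/2
d=P['green']-P['orange'];print('row yaw',np.arctan2(-d[0],d[1]),np.linalg.norm(d))
# ring
for n,f,box in [('scene',s,(310,143,100,68)),('top',t,(117,160,81,80))]:
    g=f['image'].astype(int).sum(2)
    c={'scene':(357,174),'top':(158,203)}[n]
    print(n,np.round(atz(f,*c,.04),4))
    x,y=c; cv2.imwrite(f'pics/r_{n}.png',cv2.resize(f['image'][y-50:y+50,x-60:x+60,::-1],None,fx=6,fy=6,interpolation=cv2.INTER_CUBIC))
```

```text
orange tri (array([ 0.5289, -0.3449,  0.1234]), np.float64(0.0015)) scene [ 0.5325 -0.3434  0.128 ] top [ 0.5287 -0.3446  0.128 ]
blue tri (array([ 0.5146, -0.2604,  0.1258]), np.float64(0.0018)) scene [ 0.5164 -0.2594  0.128 ] top [ 0.5144 -0.261   0.128 ]
green tri (array([ 0.4988, -0.1765,  0.125 ]), np.float64(0.0016)) scene [ 0.5013 -0.1758  0.128 ] top [ 0.4987 -0.1771  0.128 ]
w1 tri (array([ 0.4672, -0.4921,  0.1132]), np.float64(0.0009)) scene [ 0.4688 -0.491   0.115 ] top [ 0.4672 -0.4919  0.115 ]
w2 tri (array([ 0.5566, -0.5282,  0.1121]), np.float64(0.0015)) scene [ 0.5589 -0.5263  0.115 ] top [ 0.5565 -0.5278  0.115 ]
w3 tri (array([ 0.6452, -0.4807,  0.11  ]), np.float64(0.0011)) scene [ 0.6482 -0.4786  0.115 ] top [ 0.6444 -0.4796  0.115 ]
row yaw 0.18066063132090043 0.17031532437458158
scene [0.5166 0.2182 0.04  ]
top [0.5122 0.2154 0.04  ]
```

View pics/r_scene.png

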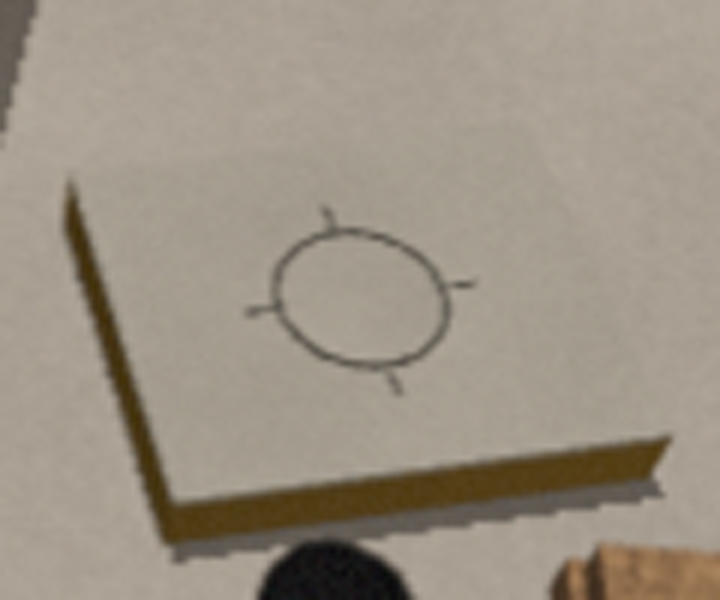

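View pics/r_top.png

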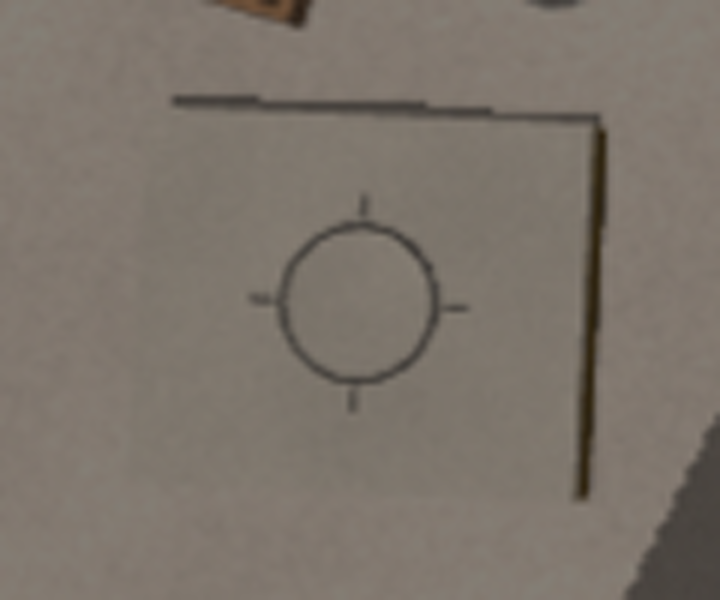

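The ring is at about (0.514, 0.217, 0.04). The orange gauge's top is at about (0.530, -0.344), and the row yaw is 0.18. I'll turn the tool to yaw 3.32 first.

Emit:
apply_moves:
  deltas: "0 0 0 -0.168;0 0 0 -0.168;0 0 0 -0.168;0 0 0 -0.168;0 0 0 -0.168;0 0 0 -0.168;0 0 0 -0.168;0 0 0 -0.168;0 0 0 -0.168;0 0 0 0"
  gripper: -1

```text
t: 2.0
eef_pos: [0.1616, -0.6553, 0.1919]
ee_rot: [3.142, 0.0, -2.96]
force: [1.3, -0.4, 0.2]
width: 0.0879
```

```bash
cat >> h.py <<'E'
def togo(x,y,yaw=None):
    s=readout.get_state();p=s['eef_pos'];w=s['ee_rot'][2]
    d=np.array([x,y])-p[:2]
    print('t',round(s['t'],2),'pos',np.round(p,4),'rot',np.round(s['ee_rot'],4),'F',np.round(s['force'],1),'w',round(s['width'],4))
    print('toolx cm',round(100*(d@[np.cos(w),np.sin(w)]),2),'tooly cm',round(100*(d@[np.sin(w),-np.cos(w)]),2))
    if yaw is not None: print('turn',-((yaw-w+np.pi/2)%np.pi-np.pi/2))
E
python3 -c "
from h import *
togo(.530,-.344,.1807);print(readout.get_state()['q'])"
```

```text
t 2.0 pos [ 0.1616 -0.6553  0.1919] rot [ 3.1415  0.     -2.9598] F [ 1.3 -0.4  0.2] w 0.0879
toolx cm -41.87 tooly cm 23.96
turn 0.0011374219246196304
[-1.04093091e+00  3.58565644e-01  1.18639421e-02 -2.86069390e-05
 -1.22415030e+00  1.22277805e+00]
```

Emit:
apply_moves:
  deltas: "-4 2.3 0 0;-4.2 2.4 0 0;-4.2 2.4 0 0;-4.2 2.4 0 0;-4.2 2.4 0 0;-4.2 2.4 0 0;-4.2 2.4 0 0;-4.2 2.4 0 0;-4.2 2.4 0 0;-4.2 2.4 0 0"

```text
t: 3.25
eef_pos: [0.5303, -0.3431, 0.1921]
ee_rot: [-3.141, 0.0, -2.963]
force: [1.3, -1.6, -0.2]
width: 0.0876
```

Run:
```python
from h import *
import pickle
F={}
togo(.530,-.344,.1807)
for n in ['wrist','top']:
    f=viewer.grab_frame(n);save(n+'1',f);F[n]=f
    for q in ['orange_gauge_mid','blue_gauge_mid']:
        print(n,q,[(round(r['conf'],2),[int(x) for x in r['extent']]) for r in viewer.silhouettes(n,q)])
pickle.dump(F,open('f1.pkl','wb'))
f=F['wrist'];print(np.round(f['cam_to_world'],3).tolist())
togo(.530,-.344,.1807)
cv2.imwrite('pics/w1.png',cv2.resize(f['image'][:,:,::-1],(800,600)))
```

```text
t 3.25 pos [ 0.5303 -0.3431  0.1921] rot [-3.1413e+00  4.0000e-04 -2.9632e+00] F [ 1.3 -1.6 -0.2] w 0.0876
toolx cm 0.05 tooly cm -0.08
turn -0.002277733912272595
wrist orange_gauge_mid [(0.88, [241, 160, 37, 56]), (0.88, [245, 0, 38, 11]), (0.72, [323, 0, 67, 63]), (0.65, [118, 0, 76, 48])]
wrist blue_gauge_mid [(0.6, [243, 241, 37, 33])]
top orange_gauge_mid [(0.64, [328, 194, 17, 10]), (0.16, [117, 171, 80, 65])]
top blue_gauge_mid [(0.49, [302, 199, 16, 13])]
[[-0.984, 0.169, 0.051, 0.544], [-0.177, -0.941, -0.29, -0.421], [-0.001, -0.294, 0.956, 0.384], [0.0, 0.0, 0.0, 1.0]]
t 3.55 pos [ 0.5287 -0.3445  0.1919] rot [ 3.1416e+00 -2.0000e-04 -2.9608e+00] F [ 0.1 -0.4 -0.1] w 0.0878
toolx cm -0.14 tooly cm 0.03
turn 7.751922415799584e-05
```

View pics/w1.png

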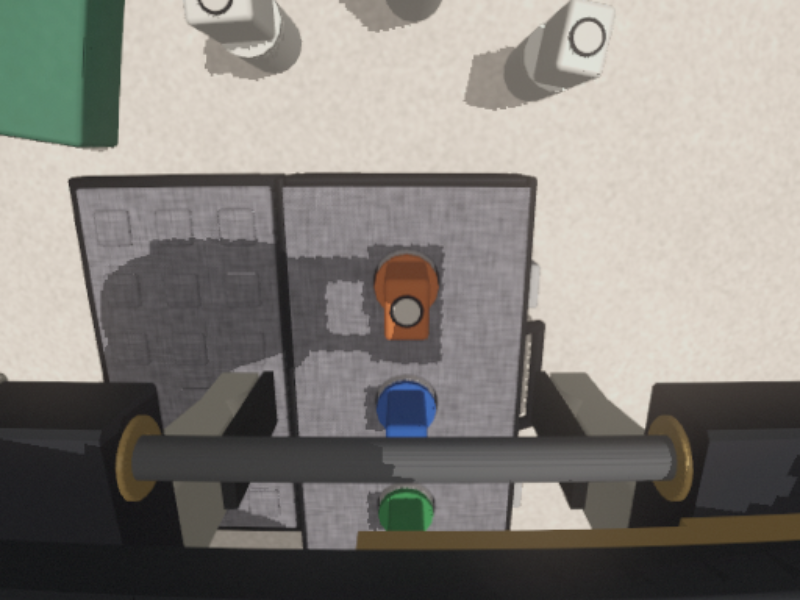

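The wrist view shows the orange head nearly centred between the jaws, with its top dot at (406,312) in the 800×600 picture. Its flat sides are square to the jaws, and blue is below it at (406,410). I'll use the dot to refine the position.

Run:
```python
from h import *
import pickle
F=pickle.load(open('f1.pkl','rb'));f=F['wrist']
print(atz(f,406/1.5625-.2,312/1.5625-.2,.128), atz(f,407/1.5625,278/1.5625,.078))
c=f['image'][150:260,210:310,::-1]
cv2.imwrite('pics/w1c.png',cv2.resize(c,None,fx=5,fy=5,interpolation=cv2.INTER_CUBIC))
# head left/right edges
for p in [(385,338),(428,338)]: print(atz(f,p[0]/1.5625-.2,p[1]/1.5625-.2,.128))
togo(.5285,-.3445,.1807)
```

```text
[ 0.52903436 -0.34217714  0.128     ] [ 0.52916999 -0.34817487  0.078     ]
[ 0.53741831 -0.3259936   0.128     ]
[ 0.51498714 -0.33003389  0.128     ]
t 3.55 pos [ 0.5287 -0.3445  0.1919] rot [ 3.1416e+00 -2.0000e-04 -2.9608e+00] F [ 0.1 -0.4 -0.1] w 0.0878
toolx cm 0.02 tooly cm 0.01
turn 7.751922415799584e-05
```

View pics/w1c.png

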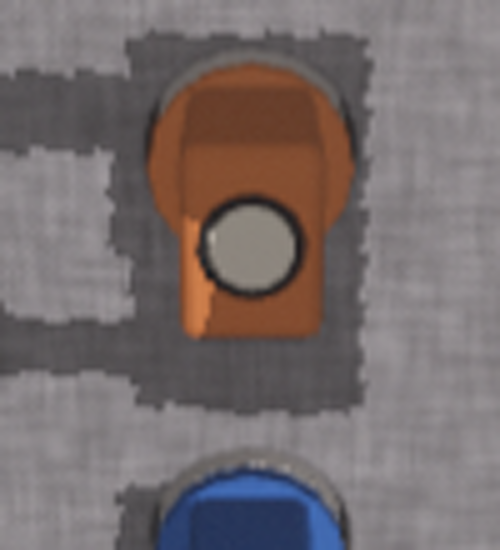

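Emit:
apply_moves:
  deltas: "0 0 3 0;0 -0.1 3 0;0 0 2.6 0;0 0 1.5 0;0 0 0.5 0;0 0 0 0;0 0 0 0"

```text
t: 4.42
eef_pos: [0.5299, -0.3456, 0.0869]
ee_rot: [-3.141, 0.001, -2.959]
force: [0.3, -0.6, -0.1]
width: 0.0873
```

Emit:
apply_moves:
  deltas: "0 0 0 0;0 0 0 0;0 0 0 0;0 0 0 0;0 0 0 0;0 0 0 0;0 0 0 0;0 0 0 0"
  gripper: 1
  squeeze: 40

```text
t: 5.42
eef_pos: [0.5294, -0.3453, 0.0859]
ee_rot: [-3.142, 0.0, -2.959]
force: [1.9, 0.0, -0.0]
width: 0.0232
```

Run:
```python
from h import *
togo(.5285,-.3445,.1807)
f=viewer.grab_frame('wrist');cv2.imwrite('pics/w2.png',cv2.resize(f['image'][:,:,::-1],(800,600)))
```

```text
t 5.42 pos [ 0.5294 -0.3453  0.0859] rot [-3.1415e+00  2.0000e-04 -2.9586e+00] F [ 1.9  0.  -0. ] w 0.0232
toolx cm 0.08 tooly cm 0.09
turn 0.0022835095282403017
```

View pics/w2.png

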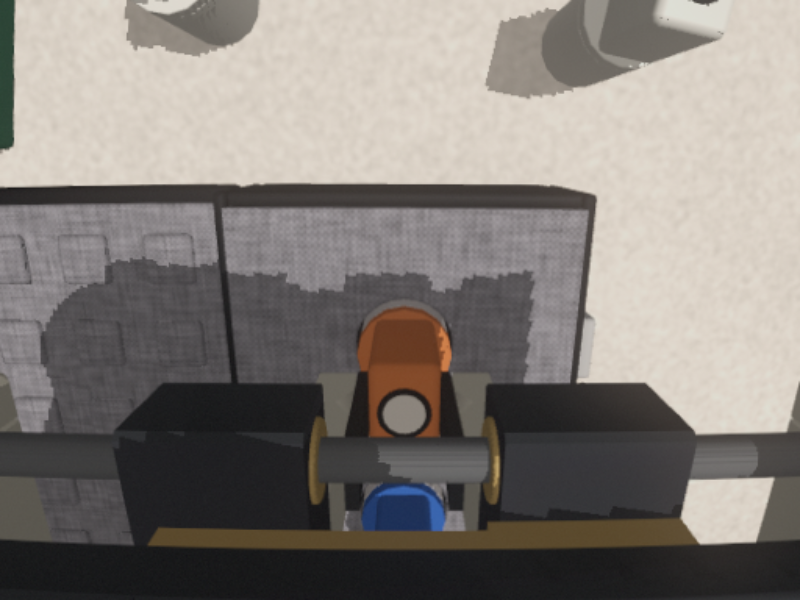

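The jaws hold the head at 23 mm width. I'll pull straight up with small twists.

Emit:
apply_moves:
  deltas: "0 0 -0.2 0.04;0 0 -0.3 -0.08;0 0 -0.3 0.08;0 0 -0.3 -0.08;0 0 -0.3 0.08;0 0 -0.3 -0.04"

```text
t: 6.22
eef_pos: [0.5278, -0.3439, 0.0997]
ee_rot: [3.138, -0.003, -2.96]
force: [2.4, -1.3, -15.7]
width: 0.0232
```

Run:
```python
from h import *
togo(.5294,-.3453,.1807)
f=viewer.grab_frame('wrist');cv2.imwrite('pics/w3.png',cv2.resize(f['image'][:,:,::-1],(800,600))[200:560,200:700])
```

```text
t 6.22 pos [ 0.5278 -0.3439  0.0997] rot [ 3.1378e+00 -2.9000e-03 -2.9602e+00] F [  2.4  -1.3 -15.7] w 0.0232
toolx cm -0.13 tooly cm -0.17
turn 0.0007069563453008243
```

View pics/w3.png

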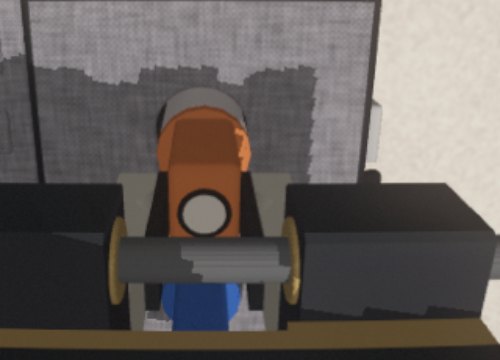

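The dot is still at (404,413), as before, so nothing has slipped and more of the barrel shows. I'll keep pulling.

Emit:
apply_moves:
  deltas: "0 0 -0.4 0.04;0 0 -0.4 -0.08;0 0 -0.4 0.08;0 0 -0.4 -0.08;0 0 -0.4 0.08;0 0 -0.4 -0.08;0 0 -0.4 0.08;0 0 -0.4 -0.04"

```text
t: 7.28
eef_pos: [0.5278, -0.344, 0.1321]
ee_rot: [3.138, -0.003, -2.96]
force: [1.2, -0.3, -15.0]
width: 0.0234
```

Emit:
apply_moves:
  deltas: "0 0 -0.4 0.04;0 0 -0.4 -0.08;0 0 -0.4 0.08;0 0 -0.4 -0.04;0 0 -0.5 0;0 0 -0.8 0;0 0 0 0"

```text
t: 8.15
eef_pos: [0.5298, -0.3455, 0.1649]
ee_rot: [-3.141, 0.001, -2.959]
force: [1.0, -0.3, -2.2]
width: 0.023
```

The gauge is free and the force is down to its weight. I'll lift it clear of the other gauges.

Emit:
apply_moves:
  deltas: "0 0 -1 0;0 0 -2 0;0 0 -2.5 0;0 0 -2 0;0 0 -1 0;0 0 0 0"

```text
t: 8.9
eef_pos: [0.5295, -0.3453, 0.2494]
ee_rot: [-3.141, 0.001, -2.959]
force: [-0.4, 0.1, -2.2]
width: 0.0233
```

Run:
```python
from h import *
togo(.514,.217,.1807)
f=viewer.grab_frame('wrist');cv2.imwrite('pics/w4.png',cv2.resize(f['image'][:,:,::-1],(800,600))[200:560,200:700])
f=viewer.grab_frame('scene');cv2.imwrite('pics/s4.png',cv2.resize(f['image'][80:280,50:270,::-1],None,fx=3,fy=3,interpolation=cv2.INTER_CUBIC))
```

```text
t 8.9 pos [ 0.5295 -0.3453  0.2494] rot [-3.1412e+00  1.0000e-03 -2.9587e+00] F [-0.4  0.1 -2.2] w 0.0233
toolx cm -8.7 tooly cm 55.57
turn 0.002196234465405844
```

View pics/w4.png

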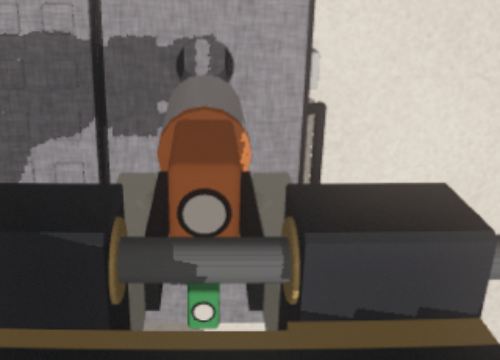

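View pics/s4.png

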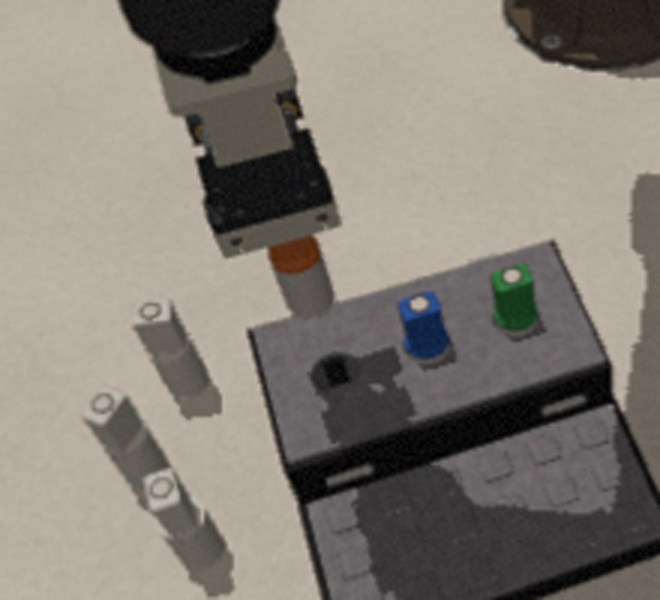

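The gauge is out of its cutout and hangs straight. The dot hasn't moved, and blue and green are still seated. I'll carry it to the ring.

Emit:
apply_moves:
  deltas: "-0.15 1 0 0;-0.3 2 0 0;-0.5 3 0 0;-0.5 3 0 0;-0.5 3 0 0;-0.5 3 0 0;-0.5 3 0 0;-0.5 3 0 0;-0.5 3 0 0;-0.5 3 0 0"

```text
t: 10.25
eef_pos: [0.5232, -0.0696, 0.2489]
ee_rot: [3.141, 0.0, -2.958]
force: [0.1, 1.0, -2.0]
width: 0.0233
```

Emit:
apply_moves:
  deltas: "-0.5 3 0 0;-0.5 3 0 0;-0.5 3 0 0;-0.5 3 0 0;-0.5 3 0 0;-0.5 3 0 0;-0.5 3 0 0;-0.5 3 0 0;-0.3 2 0 0;-0.2 1 0 0"

```text
t: 11.5
eef_pos: [0.5184, 0.2032, 0.2488]
ee_rot: [-3.142, -0.0, -2.957]
force: [0.2, -0.3, -1.9]
width: 0.0238
```

Run:
```python
from h import *
togo(.514,.217,.1807)
f=viewer.grab_frame('wrist');cv2.imwrite('pics/w5.png',cv2.resize(f['image'][:,:,::-1],(800,600)))
f=viewer.grab_frame('top');cv2.imwrite('pics/t5.png',cv2.resize(f['image'][:,:,::-1][120:320,60:280],None,fx=3,fy=3))
togo(.514,.217,.1807)
```

```text
t 11.5 pos [0.5184 0.2032 0.2488] rot [-3.1416e+00 -2.0000e-04 -2.9573e+00] F [ 0.2 -0.3 -1.9] w 0.0238
toolx cm 0.18 tooly cm 1.44
turn 0.0035765298615366703
t 11.6 pos [0.5188 0.2027 0.2487] rot [-3.1415e+00 -2.0000e-04 -2.9576e+00] F [ 0.1 -0.2 -2.1] w 0.0229
toolx cm 0.21 tooly cm 1.49
turn 0.0033393069571170386
```

View pics/w5.png

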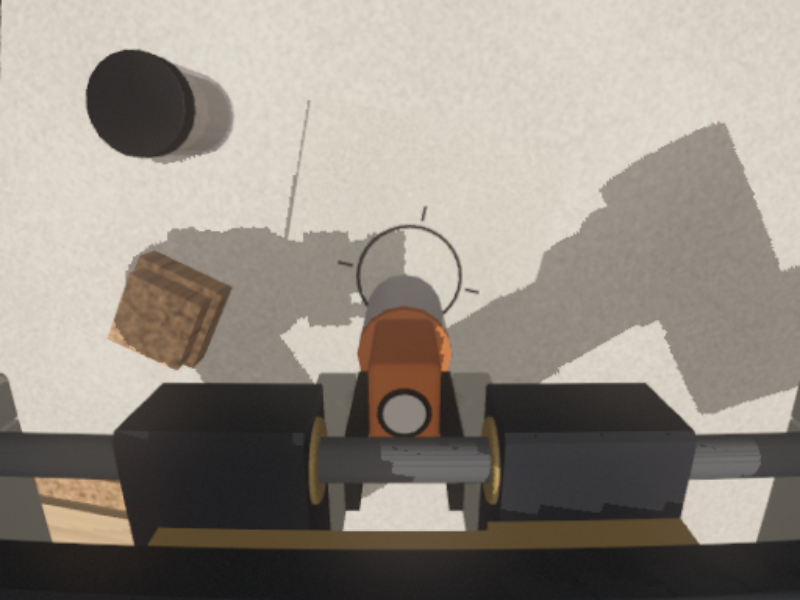

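Run:
```python
from h import *
f=viewer.grab_frame('wrist')
print(atz(f,409/1.5625-.2,276/1.5625-.2,.04))
togo(.514,.216,.1807)
```

```text
[0.51188162 0.21797861 0.04      ]
t 11.65 pos [0.5188 0.202  0.2488] rot [-3.1414e+00 -3.0000e-04 -2.9581e+00] F [ 0.4  0.2 -1.2] w 0.0234
toolx cm 0.22 tooly cm 1.46
turn 0.0027943175324551817
```

Emit:
apply_moves:
  deltas: "0.2 1 0 0;0.1 0.5 1 0;0 0 2 0;0 0 2.5 0;0 0 2.5 0;0 0 2 0;0 0 1.5 0;0 0 1 0;0 0 0 0;0 0 0 0"

```text
t: 12.9
eef_pos: [0.5138, 0.2165, 0.1245]
ee_rot: [3.141, 0.001, -2.958]
force: [-1.0, 0.1, -1.8]
width: 0.0234
```

Run:
```python
from h import *
togo(.513,.217,.1807)
f=viewer.grab_frame('wrist');cv2.imwrite('pics/w6.png',cv2.resize(f['image'][:,:,::-1],(800,600)))
f=viewer.grab_frame('scene');cv2.imwrite('pics/s6.png',cv2.resize(f['image'][90:240,290:470,::-1],None,fx=4,fy=4,interpolation=cv2.INTER_CUBIC))
```

```text
t 12.9 pos [0.5138 0.2165 0.1245] rot [ 3.1412e+00  1.0000e-03 -2.9585e+00] F [-1.   0.1 -1.8] w 0.0234
toolx cm 0.07 tooly cm 0.06
turn 0.0024420389691304223
```

View pics/w6.png

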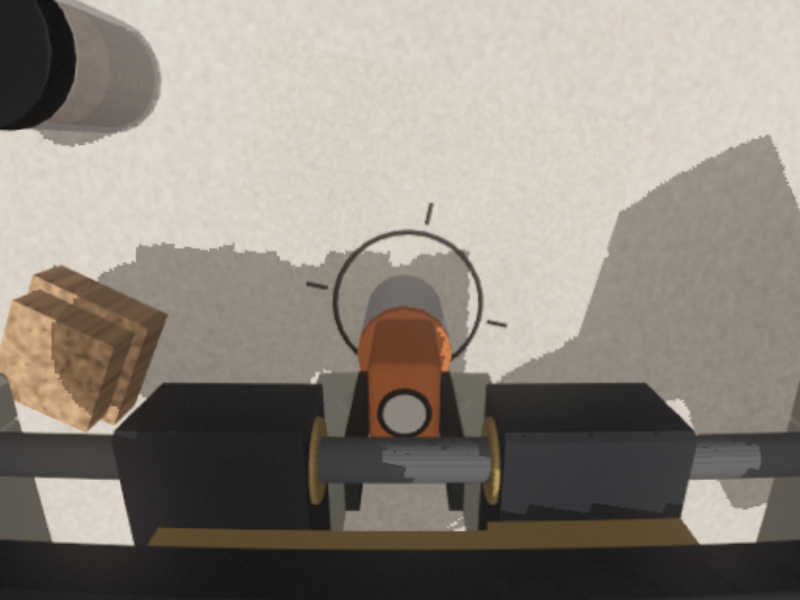

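View pics/s6.png

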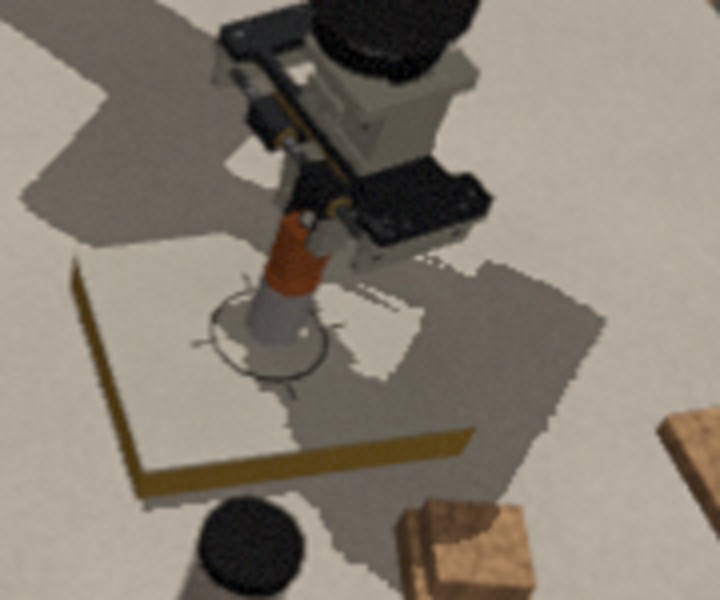

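The foot hangs about 11 mm above the panel, inside the ring in both views. I'll lower it gently.

Emit:
apply_moves:
  deltas: "0 0 0.4 0;0 0 0.3 0;0 0 0.1 0;0 0 0 0"

```text
t: 13.5
eef_pos: [0.5133, 0.2161, 0.1157]
ee_rot: [-3.141, -0.0, -2.959]
force: [-0.0, -0.0, -2.5]
width: 0.0232
```

Emit:
apply_moves:
  deltas: "0 0 0.1 0;0 0 0.1 0;0 0 0 0;0 0 0 0"

```text
t: 14.0
eef_pos: [0.5134, 0.2162, 0.1139]
ee_rot: [-3.142, 0.0, -2.959]
force: [0.0, -0.3, -2.5]
width: 0.0232
```

Emit:
apply_moves:
  deltas: "0 0 0.1 0;0 0 0 0;0 0 0 0"

```text
t: 14.38
eef_pos: [0.5133, 0.2162, 0.1129]
ee_rot: [3.142, -0.0, -2.959]
force: [-0.0, 0.0, -2.4]
width: 0.0231
```

Emit:
apply_moves:
  deltas: "0 0 0.1 0;0 0 0 0;0 0 0 0"

```text
t: 14.75
eef_pos: [0.5137, 0.2163, 0.1128]
ee_rot: [3.142, 0.001, -2.958]
force: [-1.8, -1.0, 5.1]
width: 0.0236
```

The foot has touched down, with +5 N of upward force. I'll back off slightly and open.

Emit:
apply_moves:
  deltas: "0 0 -0.05 0;0 0 0 0;0 0 0 0"

```text
t: 15.12
eef_pos: [0.5136, 0.2163, 0.1128]
ee_rot: [3.142, 0.001, -2.958]
force: [-1.2, -0.9, 5.0]
width: 0.0233
```

Emit:
apply_moves:
  deltas: "0 0 0 0;0 0 0 0;0 0 0 0;0 0 0 0;0 0 0 0;0 0 0 0;0 0 0 0;0 0 0 0"
  gripper: -1

```text
t: 16.12
eef_pos: [0.5134, 0.2162, 0.1124]
ee_rot: [3.142, 0.0, -2.959]
force: [0.7, 0.5, -0.6]
width: 0.0875
```

Run:
```python
from h import *
togo(.513,.217,.1807)
f=viewer.grab_frame('wrist');cv2.imwrite('pics/w7.png',cv2.resize(f['image'][:,:,::-1],(800,600)))
```

```text
t 16.12 pos [0.5134 0.2162 0.1124] rot [ 3.1416  0.     -2.9586] F [ 0.7  0.5 -0.6] w 0.0875
toolx cm 0.02 tooly cm 0.08
turn 0.002329546109335112
```

View pics/w7.png

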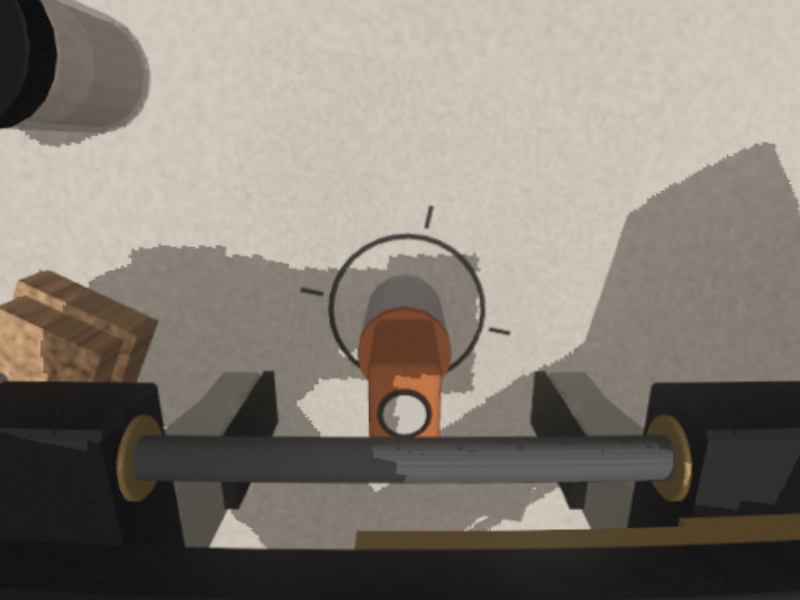

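The gauge is released and standing, clear of both fingers. I'll raise the tool straight up.

Emit:
apply_moves:
  deltas: "0 0 -0.5 0;0 0 -1.5 0;0 0 -3 0;0 0 -4 0;0 0 -4 0;0 0 -2 0;0 0 -1 0;0 0 0 0"

```text
t: 17.18
eef_pos: [0.5135, 0.2163, 0.273]
ee_rot: [3.141, 0.001, -2.959]
force: [-0.4, 0.3, -0.1]
width: 0.0876
```

Emit:
apply_moves:
  deltas: "0 -3 0 0;0 -5 0 0;0 -5 0 0;0 -5 0 0;0 -2 0 0;0 0 0 0;0 0 0 0;0 0 0 0"

```text
t: 18.18
eef_pos: [0.5496, 0.0204, 0.2721]
ee_rot: [3.142, -0.001, -2.958]
force: [-1.0, -0.5, 0.5]
width: 0.0877
```

Run:
```python
from h import *
togo(.513,.217,.1807)
for n in ['scene','top','wrist']:
    f=viewer.grab_frame(n);save(n+'8',f)
    import pickle;pickle.dump(f,open(n+'8.pkl','wb'))
    m=f['image'].astype(int)
    if n=='scene':cv2.imwrite('pics/s8.png',cv2.resize(f['image'][90:240,290:470,::-1],None,fx=4,fy=4,interpolation=cv2.INTER_CUBIC));cv2.imwrite('pics/s8b.png',cv2.resize(f['image'][130:330,50:270,::-1],None,fx=3,fy=3,interpolation=cv2.INTER_CUBIC))
    if n=='top':cv2.imwrite('pics/t8.png',cv2.resize(f['image'][140:280,90:270,::-1],None,fx=4,fy=4,interpolation=cv2.INTER_CUBIC))
```

```text
t 18.18 pos [0.5496 0.0204 0.2721] rot [ 3.1416e+00 -5.0000e-04 -2.9575e+00] F [-1.  -0.5  0.5] w 0.0877
toolx cm -0.0 tooly cm 20.0
turn 0.0033689633518800832
```

View pics/s8.png

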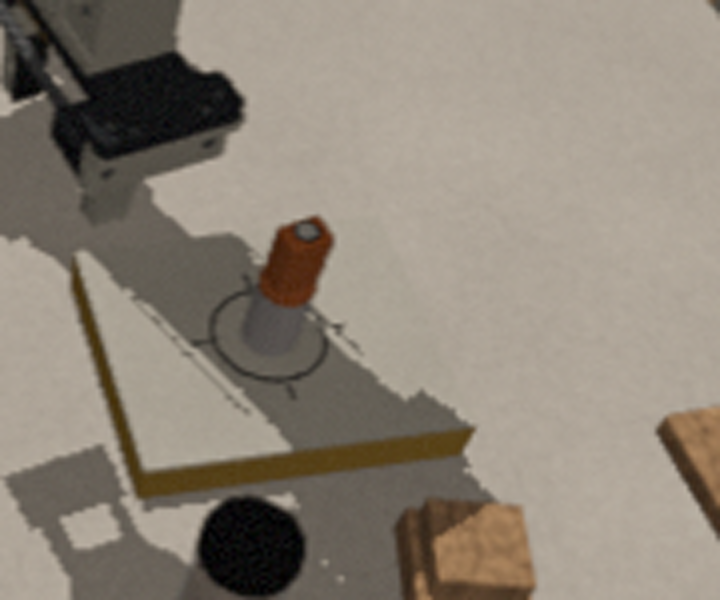

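View pics/t8.png

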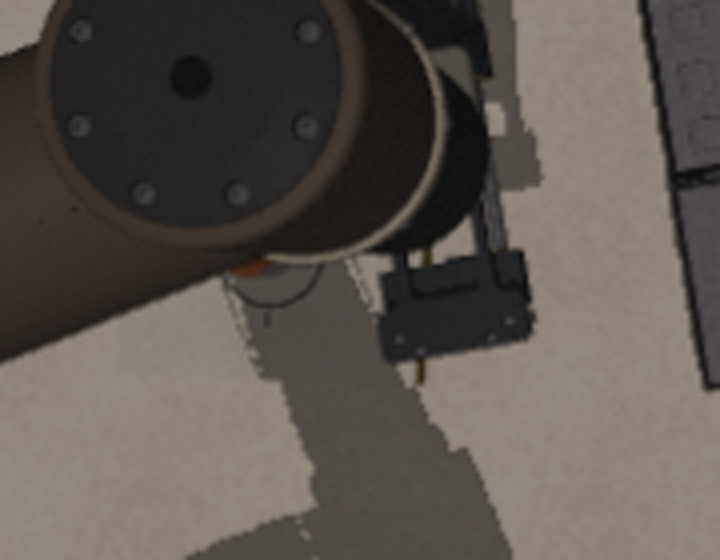

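View pics/s8b.png

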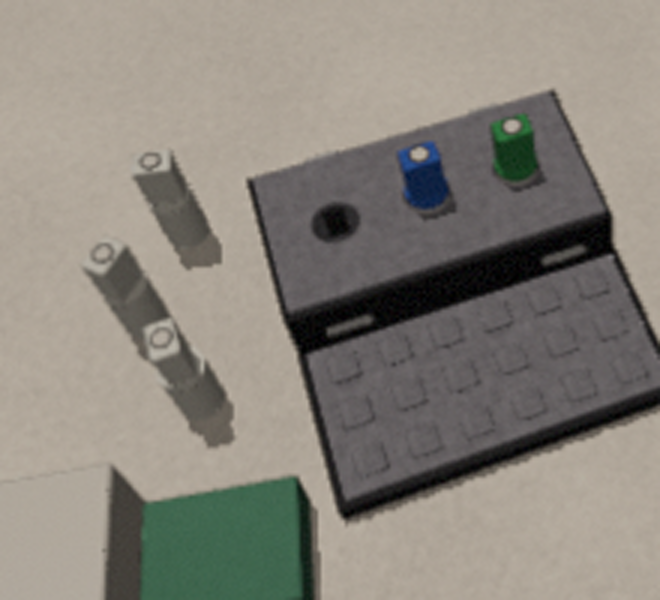

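Run:
```python
from h import *
import pickle
f=pickle.load(open('scene8.pkl','rb'))
p=(290+307/4-.375,90+231/4-.375);print('top dot at z .155',atz(f,*p,.155))
print('ring',atz(f,290+269/4-.375,90+336/4-.375,.04))
# predicted for upright gauge at (.5135,.2163): foot ellipse
print(proj(f,[.5135,.2163,.155]),p)
s=readout.get_state();print(s['t'],np.abs(s['qd']).max())
job.job_done()
```

```text
top dot at z .155 [0.51514273 0.2177193  0.155     ]
ring [0.51521377 0.21835482 0.04      ]
[365.64972525 146.99534516] (366.375, 147.375)
18.325 0.004269963806109182
the job is handed in; nothing more can be done
```

The orange gauge is standing upright and released inside the ring, and the job is handed in at about 18.3 s of the 46 s allowed. I don't have the verdict, because the hand-in reports none.

I gripped the head across its thin side at 40 N and drew it out with small twists. The pull peaked at about 16 N in the readings and there was no visible slip. I then carried it over the other gauges, lowered it until the foot touched, opened the gripper and moved the arm clear.

**Last checks, from the scene camera:**
- **Position:** the gauge's top is at (0.515, 0.218) and the ring's centre at (0.515, 0.218), less than 1 mm apart. This is well inside the 22 mm limit and also shows the gauge is upright.
- **Other gauges:** blue and green are at the same pixels as at the start, and the white look-alikes haven't moved.
- **Robot:** the gripper is open, the arm is well clear, and its force reading is near zero.

Two things were less certain:
- **Top view:** the arm blocked the top camera at the end, so it could not confirm the placing.
- **Ring position:** the cameras differed by up to about 4 mm on the ring's centre, which still leaves a wide margin.

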